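Find the full blank case by feel and stage it

ROBOT

A 6-joint arm with a two-finger parallel gripper is mounted at the origin on the work surface. World frame = base frame: x ahead of the robot, y to its left, z up, the work surface at z = 0. Lengths are in m, angles in rad, forces in N, time in s.
With the tool pointing down it reaches from about 0.35 to 0.975 m from the base axis. Payload 17.4 kg.
Tool frame: the origin (TCP) lies between the finger pads; the fingertips stand 11 mm ahead of it and the grasp point (between the pads) lies 8 mm behind it (bot.tcp_to_tips is the distance from the TCP to the fingertips, in m); x points along the fingers, y is the direction in which the jaws open and shut, and the axes are right-handed (so a half turn about x gives the same grasp; the last joint's range is limited). The gripper opens to 85 mm and grips with 20 to 120 N. Pads are 22 mm wide; open, the fingers measure 114 mm over their backs; the gripper's body (76 mm by 85 mm) begins 54 mm behind the grasp point. The pads swing forward as they close: fully open they stand 13 mm farther back than shut.
Start: joints at [-1.251, 0.116, 1.442, -0, 1.584, -0.038], TCP at [0.236, -0.632, 0.242] pointing down, gripper open.
Joint ranges: [-2.83, 2.83], [-0.83, 2.19], [0.07, 2.5], [-1.14, 4.28], [0.01, 3], [-2.97, 2.97]. Speed limits (rad/s): [1.89, 1.89, 2.22, 3.14, 3.14, 3.14].

INTERFACE

Orientations are given as a unit quaternion [w, x, y, z].
In Python, from rig import readout, optics, hand_in, bot gives the robot as it stands.
- The arm moves only by the shell command python3 -m crank 'ROWS' [FORCE]. ROWS is JSON, one flat list of numbers, 7 for each row, row after row: the turn, a rotation vector about the world's x, y, z in rad, then the shift along the world's x, y, z in cm, then the closure, from -1 (fully open) to 1 (shut). A call has 1 to 20 rows; each row shifts and turns the commanded pose from where the row before left it; what a row does not reach is not made up. A row lasts 1/12 s, in which the tool goes at most 41.7 mm and 7.16 degrees, less where a joint would pass 70% of its speed; a pose out of reach is approached as far as the arm can. A call is refused whole if a number of a shift passes 4.17 or a number of a turn 0.125, either way. A call with a gripper value outside its range is refused whole. The fingers move at their own pace and stop on an object; FORCE is the grip in N (left out, the last holds). Time passes only in rows, so rows that do not move let the fingers close. It gives the time, the measured TCP pose, the force and the opening at its end, in the units of the state.
- readout.get_state(): the state, without advancing time (a new reading comes with each control period).
- optics.read_camera(name): name is "scene" or "top" or "wrist"; returns a dict with "color" (480x640x3 uint8, red, green, blue), "depth" (480x640 float32, m along the optical axis (not along the pixel's ray), 0 where there is no reading), "intrinsics" (3x3 intrinsics, pixels), "xyz" and "orientation" of the camera in the world. Camera axes: x right, y up, looking along -z (the intrinsics and any distortion apply to the point x, -y, -z); pixel columns grow to the right and rows downward; lengths in m; the calibration is good to about 2 mm. A picture is of the moment at which its call begins.
- hand_in(): hands the job in, once; it reports no verdict.
The state is a dict: "clock": time; "q": joint angles; "qd": joint speeds; "effort": joint torques, N m; "tcp_pos": TCP position; "ee_rot": TCP orientation; "force": force on the tool from outside, world axes, zero at the start; "moment": the same for the moment, N m; "grip_width": finger opening in m.
Only numpy, scipy, OpenCV 4.12 (cv2) and the standard library are available. Lean on these libraries where they do the work, as an engineer would, in place of code of your own. Each camera call takes 0.05 s, during which the arm holds its last target.

TASK

Three identical closed cases lie on the bench mat; one still holds a heavy ceramic milling blank, the other two only a light plastic dummy. Find out by feel which is the heavy one and slide it, flat on the mat and gently, into the aluminium staging bay until it is fully home against the back wall. Leave the other two cases within a few centimetres of where they stand, and do not disturb the bottle, the plaster cast or the bur block.

Things in the scene. Friction and masses are not known exactly. Their poses are not given: they have to be found in the camera images.
- case_a: Round flat closed case, white with a blue lid, 92 mm in diameter, 40 mm high, smooth vertical side, no handle. All three look the same. Origin: centre of the underside. Too wide to grip: push its side with the fingertips, below the lid. Which case is heavy changes each time and cannot be seen.
- case_b: Same look and size as case_a. With the blank a case weighs about 0.8 kg, with a dummy about 0.15 kg. Slid slowly over the mat, the heavy one resists with about 4 to 6 N, a light one with about 1 N; just after a push stops, 1.5 to 3.5 N against under 0.5 N remain. The disc has 3 mm of play. Origin: centre of the underside.
- case_c: Same look, size and behaviour as case_a and case_b. Origin: centre of the underside.
- bay: Fixed aluminium U-shaped fence, 26 mm high, on the mat, no floor; orange strip on its back wall. Origin: on the mat surface, where the centre of a case's underside is when fully home. +x points out through the mouth. Inner faces: back wall x = -46 mm; side rails y = +-52 mm up to x = 16 mm, then flaring outwards to x = 35, y = +-61 mm; walls 8 mm thick.
- mat: Blue bench mat, fixed, 520 x 860 mm, 4 mm thick; its top (height 0.004 m) is the surface on which everything stands. Origin: centre of its underside.
- dropper: Small white bottle with a yellow cap, 34 mm in diameter, 75 mm high, loose. Leave alone. Origin: centre of the underside.
- cast: Small plaster tooth cast on a block, 55 x 62 mm, 28 mm high, loose. Leave alone. Origin: centre of the underside.
- burs: Blue block with small burs standing in it, 50 x 85 mm, 43 mm high with the burs, loose. Leave alone. Origin: centre of the underside.
Mind the look-alikes: they are no part of the job. What is shaped like the case_b but green is not meant. Leave any turquoise look-alike of the case_a alone.

How it is judged:
At the end, for the whole second after the job is handed in: The case that holds the blank stands flat on the mat in the bay, at rest, its centre within 4 mm (along the bay) and 9 mm (across) of the home point; it is the heavy one (it presses on the mat with more than 5 N); each of the other two lies within 60 mm of where it started (((x of case_a in the frame of bay between -0.004 and 0.004 m and y of case_a in the frame of bay between -0.009 and 0.009 m and angle between case_a's own z axis and vertical below 0.05 rad and linear speed of case_a below 0.01 m/s and contact force between case_a and mat above 5 N and distance of each of case_b, case_c from where it was at the start of the episode below 0.06 m) or (x of case_b in the frame of bay between -0.004 and 0.004 m and y of case_b in the frame of bay between -0.009 and 0.009 m and angle between case_b's own z axis and vertical below 0.05 rad and linear speed of case_b below 0.01 m/s and contact force between case_b and mat above 5 N and distance of each of case_a, case_c from where it was at the start of the episode below 0.06 m) or (x of case_c in the frame of bay between -0.004 and 0.004 m and y of case_c in the frame of bay between -0.009 and 0.009 m and angle between case_c's own z axis and vertical below 0.05 rad and linear speed of case_c below 0.01 m/s and contact force between case_c and mat above 5 N and distance of each of case_a, case_b from where it was at the start of the episode below 0.06 m))); the robot touches nothing.
It fails at once if a bystander (bottle, cast, bur block) moved more than 20 mm or tipped over (distance of any of dropper, cast, burs from where it was at the start of the episode above 0.02 m or angle between any of dropper, cast, burs's own z axis and vertical above 0.4 rad).
It fails at once if a case lifted more than 20 mm off the mat or tipped by more than 0.35 rad (height (world z) of any of case_a, case_b, case_c above 0.024 m or angle between any of case_a, case_b, case_c's own z axis and vertical above 0.35 rad).
It fails at once if a case rammed into the bay with more than 40 N (contact force between any of case_a, case_b, case_c and bay above 40 N).
It also fails if it takes over 72 s, if anything falls off the work surface, if the arm or the gripper's body presses on something with over 40 N, if the wrist force passes 120 N, or if a joint passes its speed limit or range.

## Working session

There is one attempt and no reset: what is moved stays moved. The work goes in short steps, Python scripts to look and compute and a shell command to move; the robot and the scene stay as the last step left them, time stands still between calls to the robot, and variables do not carry over. Pictures are saved under pics/ and viewed, and the job is handed in when it is done.

```bash
ls; mkdir -p pics
cat > h.py <<'E'
from rig import readout, optics, hand_in, bot
import numpy as np, cv2
from scipy.spatial.transform import Rotation as R
def cam(n,save=None):
    c=optics.read_camera(n)
    if save: cv2.imwrite(f'pics/{save}.png',c['color'][:,:,::-1])
    return c
def rays(c,uv):
    uv=np.atleast_2d(np.array(uv,float));K=np.array(c['intrinsics'])
    d=np.c_[(uv[:,0]-K[0,2])/K[0,0],-(uv[:,1]-K[1,2])/K[1,1],-np.ones(len(uv))]
    o=c['orientation']; q=R.from_quat([o[1],o[2],o[3],o[0]])
    return np.array(c['xyz']),q.apply(d)
def onplane(c,uv,z):
    p,d=rays(c,uv); t=(z-p[2])/d[:,2]; return p+d*t[:,None]
def proj(c,P):
    P=np.atleast_2d(P);o=c['orientation'];K=np.array(c['intrinsics'])
    l=R.from_quat([o[1],o[2],o[3],o[0]]).inv().apply(P-np.array(c['xyz']))
    return np.c_[K[0,0]*l[:,0]/-l[:,2]+K[0,2],K[1,1]*-l[:,1]/-l[:,2]+K[1,2]]
E
python3 - <<'E'
from h import *
np.set_printoptions(precision=4,suppress=True)
for n in ['scene','top','wrist']:
    c=cam(n,n+'0');print(n,c['xyz'],c['orientation'],np.array(c['intrinsics']).tolist(),[k for k in c])
print(readout.get_state())
E
```

```text
pics
scene [1.1533 0.2223 0.9476] [0.5067 0.1692 0.2773 0.7986] [[507.31706480798283, 0.0, 320.8519778284019], [0.0, 507.31706480798283, 237.09554968575446], [0.0, 0.0, 1.0]] ['color', 'depth', 'intrinsics', 'xyz', 'orientation']
top [ 0.3857 -0.0829  1.4064] [-0.6964 -0.0331  0.0406  0.7157] [[545.2952715295066, 0.0, 316.93333701935455], [0.0, 545.2952715295066, 240.13555127765943], [0.0, 0.0, 1.0]] ['color', 'depth', 'intrinsics', 'xyz', 'orientation']
wrist [ 0.3148 -0.6031  0.3724] [ 0.8107 -0.1346  0.0938 -0.562 ] [[354.20204186270104, 0.0, 322.5315392357169], [0.0, 354.20204186270104, 233.5489692110602], [0.0, 0.0, 1.0]] ['color', 'depth', 'intrinsics', 'xyz', 'orientation']
{'clock': 0.15, 'q': array([-1.2508,  0.1164,  1.4421,  0.    ,  1.5841, -0.0378]), 'qd': array([ 0.0016, -0.0033, -0.0019,  0.0008,  0.0015,  0.0002]), 'effort': array([  0.004 , -73.2508, -63.2847,   0.0001,   0.005 ,   0.0001]), 'tcp_pos': array([ 0.2364, -0.6321,  0.2417]), 'ee_rot': array([-0.1255, -0.6958, -0.1262,  0.6959]), 'force': array([ 0.9733, -0.4539,  0.5978]), 'moment': array([-0.039 ,  0.0013,  0.0334]), 'grip_width': 0.0855945934885312}
```

View pics/top0.png

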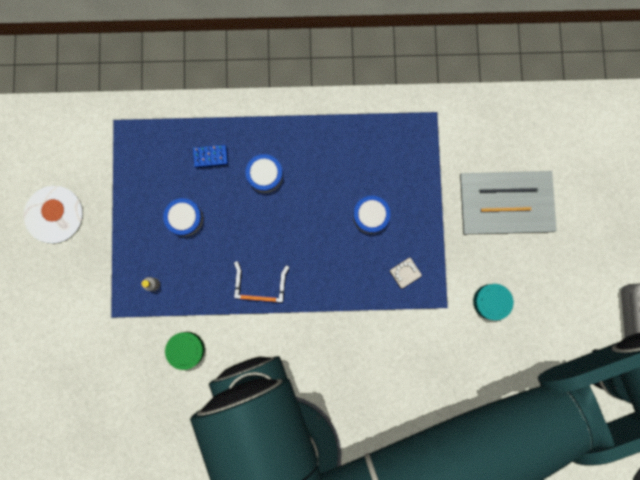

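View pics/scene0.png

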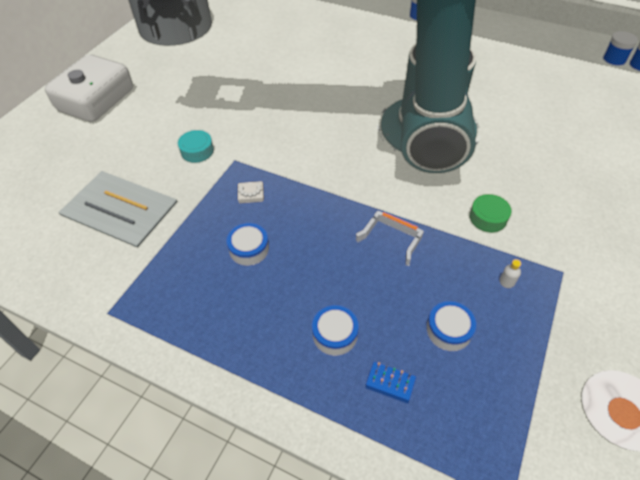

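The top view shows candidate cases (white with blue rim) at (183,217), (264,173) and (372,215). The look-alikes are the green disc at (184,351) and the turquoise one at (494,302), both off the mat and excluded. The bay is at (260,285) with its mouth up in the image, the bottle at (150,285), the bur block at (210,157) and the cast at (405,272).

```bash
cat > loc.py <<'E'
from h import *
np.set_printoptions(precision=4,suppress=True)
def cases(c,zt=0.044):
    im=c['color'].astype(int); hsv=cv2.cvtColor(c['color'],cv2.COLOR_RGB2HSV)
    m=((hsv[:,:,1]<60)&(hsv[:,:,2]>170)).astype(np.uint8)
    cs,_=cv2.findContours(m,cv2.RETR_EXTERNAL,cv2.CHAIN_APPROX_NONE)
    out=[]
    for k in cs:
        a=cv2.contourArea(k)
        if 350<a<4000:
            e=cv2.fitEllipse(k); 
            if a/(np.pi*e[1][0]*e[1][1]/4)>.9 and min(e[1])/max(e[1])>.6: out.append((e[0],a,onplane(c,e[0],zt)[0],max(e[1])))
    return out
E
python3 - <<'E'
from loc import *
for n in ['top','scene']:
    c=cam(n)
    for o in cases(c): print(n,np.array(o[0]),o[1],o[2],o[3])
    hsv=cv2.cvtColor(c['color'],cv2.COLOR_RGB2HSV)
    m=((hsv[:,:,0]>3)&(hsv[:,:,0]<18)&(hsv[:,:,1]>130)&(hsv[:,:,2]>100)).astype(np.uint8)
    cs,_=cv2.findContours(m,0,1)
    for k in cs:
        if cv2.contourArea(k)>20:
            b=cv2.boxPoints(cv2.minAreaRect(k)); print('orange',b.tolist(),onplane(c,b,.03)[:,:2].tolist())
    if n=='top':
        print('mapping',onplane(c,[[320,240],[420,240],[320,340]],0.004))
        for nm,p,z in [('bott',(150,284),.06),('burs',(210,157),.03),('cast',(405,272),.03)]: print(nm,onplane(c,p,z))
        cv2.imwrite('pics/bayt.png',cv2.resize(c['color'][245:320,215:315,::-1],None,fx=8,fy=8,interpolation=2))
    else:
        cv2.imwrite('pics/bays.png',cv2.resize(c['color'][200:275,345:445,::-1],None,fx=8,fy=8,interpolation=2))
E
```

```text
orange [[240.80691528320312, 298.3172607421875], [241.07589721679688, 295.08966064453125], [274.2621154785156, 297.85516357421875], [273.9931335449219, 301.082763671875]] [[0.38806305557410464, 0.09533779139995022], [0.396094929342892, 0.09455671312965622], [0.3868779271704522, 0.011535496779475407], [0.3788515180456758, 0.012367833761523908]]
orange [[42.0, 200.0], [62.0, 200.0], [62.0, 220.0], [42.0, 220.0]] [[0.6510670518865975, 0.5973543069154852], [0.6497371556946605, 0.5466699035509102], [0.5982763759477276, 0.5456092513265026], [0.599618508637699, 0.5960993464392698]]
mapping [[ 0.5324 -0.1078  0.004 ]
 [ 0.5254 -0.3668  0.004 ]
 [ 0.2773 -0.1005  0.004 ]]
bott [[0.4292 0.3136 0.06  ]]
burs [[0.7521 0.1697 0.03  ]]
cast [[ 0.4426 -0.3197  0.03  ]]
scene [334.9789 325.0946] 817.0 [0.7103 0.032  0.044 ] 34.21443176269531
scene [452.4356 320.8059] 804.0 [0.6023 0.2402 0.044 ] 35.3465576171875
scene [246.5263 238.3801] 552.0 [ 0.5959 -0.2393  0.044 ] 30.101089477539062
scene [249.7638 190.4668] 368.5 [ 0.4648 -0.3076  0.044 ] 27.597261428833008
orange [[604.0000610351562, 409.00006103515625], [620.5000610351562, 392.50006103515625], [645.5000610351562, 417.50006103515625], [629.0000610351562, 434.00006103515625]] [[0.6516628053735087, 0.5381449810481519], [0.6069180983251673, 0.5617602923867193], [0.6362756087942532, 0.606537959106428], [0.6791296359741186, 0.5827763453602363]]
orange [[382.67010498046875, 214.74227905273438], [383.6597900390625, 212.51547241210938], [416.041259765625, 226.9072265625], [415.05157470703125, 229.134033203125]] [[0.38965951342303606, 0.01057380238655481], [0.38217337452824873, 0.010193170961619508], [0.3917553537882418, 0.09418836516329296], [0.39903502430427884, 0.09427252439966541]]
```

View pics/bayt.png

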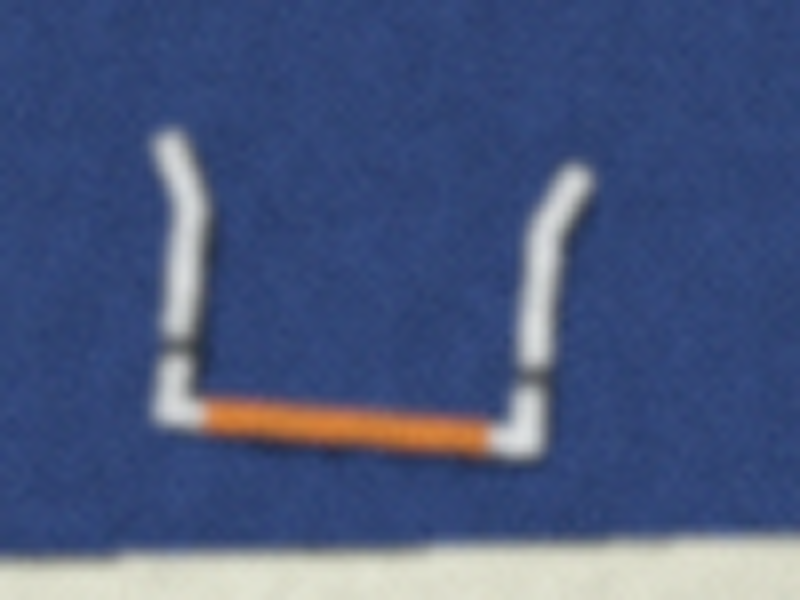

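View pics/bays.png

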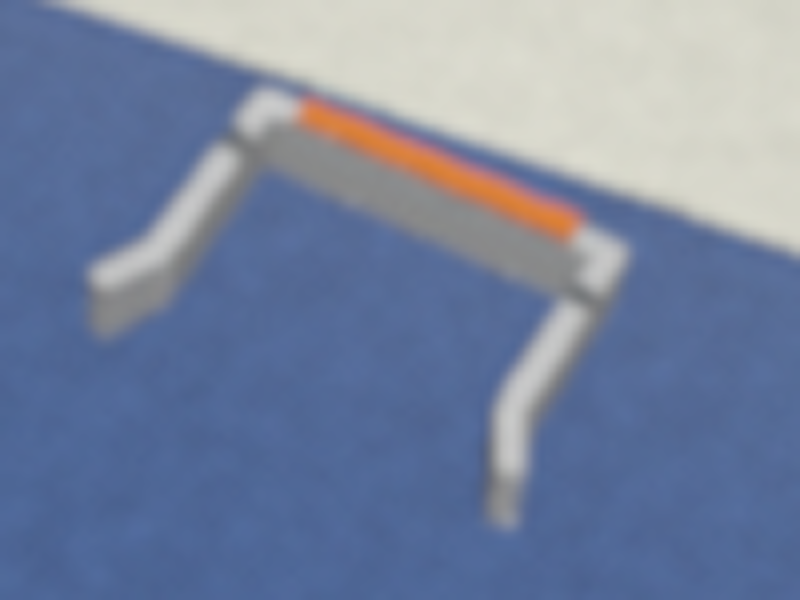

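The crops show the bay rails and orange back strip clearly, with no case lookalike in it. Now I'll refine the case and bay positions.

Run:
```python
from loc import *
s=readout.get_state();o=s['ee_rot'];M=R.from_quat([o[1],o[2],o[3],o[0]]).as_matrix();print('tool axes cols\n',M, bot.tcp_to_tips, [a for a in dir(bot) if a[0]!='_'])
c=cam('top');hsv=cv2.cvtColor(c['color'],cv2.COLOR_RGB2HSV)
for u,v in [(183,217),(264,173),(372,215)]: 
    m=(hsv[:,:,1]<90)&(hsv[:,:,2]>150); mm=np.zeros_like(m); mm[v-22:v+23,u-22:u+23]=m[v-22:v+23,u-22:u+23]
    k=max(cv2.findContours(mm.astype(np.uint8),0,1)[0],key=cv2.contourArea);e=cv2.fitEllipse(k)
    print(hsv[v,u],e,onplane(c,e[0],.044)[0])
# bay fit
B=np.array([[-54,60],[-54,-60],[16,52],[16,-52]])/1000
px=np.array([[153,427],[543,459],[211,205],[527,232]])
W=onplane(c,(px+.5)/8-.5+[215,245],.03)[:,:2]
def fit(B,W):
    b=B-B.mean(0);w=W-W.mean(0);a=np.arctan2((b[:,0]*w[:,1]-b[:,1]*w[:,0]).sum(),(b*w).sum())
    Q=np.array([[np.cos(a),-np.sin(a)],[np.sin(a),np.cos(a)]]);t=W.mean(0)-Q@B.mean(0);print('bay',a,t,'res',(W-(B@Q.T+t))*1000)
fit(B,W)
d=cam('scene')
B2=np.array([[-54,-60],[-54,60],[16,-52],[16,52]])/1000
px=np.array([[268,85],[630,245],[160,262],[497,400]])
fit(B2[:2],onplane(d,(px+.5)/8-.5+[345,200],.03)[:2,:2])
# colours extents of others in top
for nm,f,(u,v),z in [('burs',lambda h:(h[:,:,0]>95)&(h[:,:,1]>190)&(h[:,:,2]>140),(210,157),.02),('cast',lambda h:(h[:,:,1]<90)&(h[:,:,2]>130),(405,272),.02),('bott',lambda h:(h[:,:,1]<90)&(h[:,:,2]>100)|(h[:,:,0]<40)&(h[:,:,1]>90),(150,285),.03)]:
    m=f(hsv);mm=np.zeros_like(m);mm[v-25:v+26,u-25:u+26]=m[v-25:v+26,u-25:u+26]
    k=max(cv2.findContours(mm.astype(np.uint8),0,1)[0],key=cv2.contourArea);print(nm,onplane(c,cv2.boxPoints(cv2.minAreaRect(k)),z)[:,:2].tolist())
```

```text
tool axes cols
 [[-0.0002  0.3502 -0.9367]
 [ 0.0005 -0.9367 -0.3502]
 [-1.     -0.0005 -0.    ]] 0.011 ['PlanningError', 'tcp_to_tips']
[ 27  11 227] ((181.33029174804688, 215.9192352294922), (26.46703338623047, 27.404552459716797), 70.92591094970703) [0.5985 0.2403 0.044 ]
[ 39   8 228] ((263.2877502441406, 171.60350036621094), (26.150285720825195, 26.916025161743164), 80.4667739868164) [0.7069 0.0322 0.044 ]
[ 30  11 224] ((371.7423400878906, 213.18710327148438), (26.396493911743164, 27.01427459716797), 118.1928939819336) [ 0.5928 -0.2398  0.044 ]
bay -0.11061683781770991 [0.4368 0.0462] res [[-0.2084  1.3308]
 [-0.3369 -1.2826]
 [ 0.1475 -2.0654]
 [ 0.3978  2.0172]]
bay -0.11091569079627021 [0.4411 0.048 ] res [[ 0.1199  1.0769]
 [-0.1199 -1.0769]]
burs [[0.7774212690239346, 0.21442170429917964], [0.7837301707711302, 0.13272901547406488], [0.7389528438326229, 0.12883604063332244], [0.7327159239679928, 0.2102680184607517]]
cast [[0.4504968506707189, -0.2812033993017843], [0.48357562488366335, -0.33649492536610126], [0.4345689376180393, -0.3652444910674949], [0.4017465637536312, -0.3100566025905151]]
bott [[0.448384749469124, 0.3475287344757595], [0.4474186447165459, 0.3124566427748545], [0.4148616976760299, 0.31235335402035724], [0.41583301023046904, 0.34733893330367027]]
```

```bash
python3 -m crank '[0,0,-0.0334,2.99,2.76,0,-0.18, 0,0,-0.0334,2.99,2.76,0,-0.18, 0,0,-0.0334,2.99,2.76,0,-0.18, 0,0,-0.0334,2.99,2.76,0,-0.18, 0,0,-0.0334,2.99,2.76,0,-0.18, 0,0,-0.0334,2.99,2.76,0,-0.18, 0,0,-0.0334,2.99,2.76,0,-0.18, 0,0,-0.0334,2.99,2.76,0,-0.18, 0,0,-0.0334,2.99,2.76,0,-0.18, 0,0,-0.0334,2.99,2.76,0,-0.18, 0,0,-0.0334,2.99,2.76,0,-0.18, 0,0,-0.0334,2.99,2.76,0,-0.18, 0,0,-0.0334,2.99,2.76,0,-0.18, 0,0,-0.0334,2.99,2.76,0,-0.18, 0,0,0,0,0,-3,-0.18, 0,0,0,0,0,-3,-0.18, 0,0,0,0,0,-3,-0.18, 0,0,0,0,0,-2.5,-0.18, 0,0,0,0,0,0,-0.18, 0,0,0,0,0,0,-0.18]'
python3 - <<'E'
from loc import *
c=cam('scene','scene1');s=readout.get_state();print(s)
o=s['ee_rot'];print(R.from_quat([o[1],o[2],o[3],o[0]]).as_matrix()[:,1])
cv2.imwrite('pics/s1.png',cv2.resize(c['color'][130:330,130:400,::-1],None,fx=2.9,fy=2.9))
E
```

```text
clock: 2.02
tcp_pos: [0.6546, -0.2457, 0.1267]
ee_rot: [0.039, -0.705, 0.039, 0.707]
force: [-0.4, 0.1, 1.7]
grip_width: 0.0505
{'clock': 2.0667, 'q': array([-0.3956,  0.2189,  1.5115, -0.    ,  1.4104,  1.2851]), 'qd': array([-0.0009, -0.0204, -0.0255, -0.0004,  0.0011,  0.0002]), 'effort': array([  0.1335, -74.9137, -56.8468,   0.0038,  -0.0842,   0.    ]), 'tcp_pos': array([ 0.6553, -0.2461,  0.1287]), 'ee_rot': array([-0.0388,  0.7063, -0.0389, -0.7058]), 'force': array([1.259 , 0.0071, 1.5514]), 'moment': array([ 0.0365, -0.0107, -0.0151]), 'grip_width': 0.05003255371314058}
[-0.1097 -0.994   0.0002]
```

View pics/s1.png

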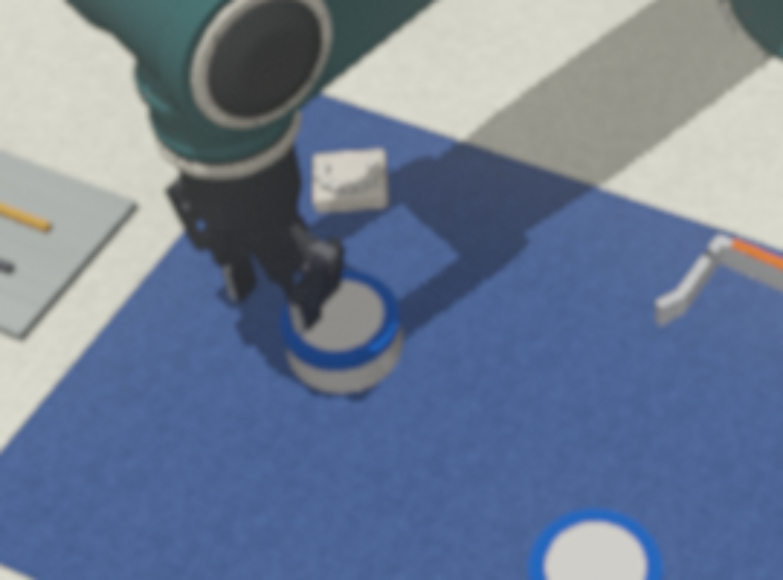

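The view shows the gripper about 12 cm above the mat behind the right case. It is on the far side from the bay and clear of the cast. Descending now.

```bash
python3 -m crank '[0,0,0,0,0,-2.5,-0.18, 0,0,0,0,0,-2.5,-0.18, 0,0,0,0,0,-2.5,-0.18, 0,0,0,0,0,-1.5,-0.18, 0,0,0,0,0,-1,-0.18, 0,0,0,0,0,0,-0.18, 0,0,0,0,0,0,-0.18]'
python3 -m crank '[0,0,0,-0.25,0.03,0,-0.18, 0,0,0,-0.25,0.03,0,-0.18]'
python3 -m crank '[0,0,0,-0.25,0.03,0,-0.18, 0,0,0,-0.25,0.03,0,-0.18, 0,0,0,-0.25,0.03,0,-0.18]'
python3 -m crank '[0,0,0,-0.25,0.03,0,-0.18, 0,0,0,-0.25,0.03,0,-0.18]'
python3 -m crank '[0,0,0,-0.25,0.03,0,-0.18, 0,0,0,-0.25,0.03,0,-0.18]'
python3 -m crank '[0,0,0,-0.25,0.03,0,-0.18]'
python3 -m crank '[0,0,0,-0.25,0.03,0,-0.18]'
python3 -m crank '[0,0,0,0,0,0,-0.18, 0,0,0,0,0,0,-0.18]'
python3 -m crank '[0,0,0,0,0,0,-0.18]'
```

```text
clock: 2.65
tcp_pos: [0.6556, -0.2462, 0.0287]
ee_rot: [-0.039, 0.706, -0.039, -0.706]
force: [0.4, -0.6, 0.3]
grip_width: 0.0502
clock: 2.82
tcp_pos: [0.6506, -0.2455, 0.0291]
ee_rot: [-0.038, 0.707, -0.039, -0.705]
force: [1.0, 0.4, -0.1]
grip_width: 0.0504
clock: 3.07
tcp_pos: [0.6424, -0.2444, 0.0278]
ee_rot: [-0.039, 0.706, -0.039, -0.706]
force: [0.7, -0.2, 0.4]
grip_width: 0.0508
clock: 3.23
tcp_pos: [0.6374, -0.2438, 0.0276]
ee_rot: [-0.039, 0.706, -0.039, -0.706]
force: [1.1, 0.1, 1.0]
grip_width: 0.0503
clock: 3.4
tcp_pos: [0.6324, -0.2431, 0.0275]
ee_rot: [-0.039, 0.706, -0.039, -0.706]
force: [1.4, 0.0, 1.2]
grip_width: 0.0503
clock: 3.48
tcp_pos: [0.6298, -0.2429, 0.0274]
ee_rot: [-0.039, 0.706, -0.039, -0.706]
force: [1.2, -0.1, 1.1]
grip_width: 0.051
clock: 3.57
tcp_pos: [0.6273, -0.2425, 0.0274]
ee_rot: [-0.039, 0.706, -0.039, -0.706]
force: [1.8, -0.3, 1.6]
grip_width: 0.0505
clock: 3.73
tcp_pos: [0.6273, -0.2425, 0.0272]
ee_rot: [0.039, -0.706, 0.039, 0.706]
force: [0.8, -0.4, 0.4]
grip_width: 0.0506
clock: 3.82
tcp_pos: [0.6273, -0.2425, 0.0271]
ee_rot: [0.039, -0.706, 0.039, 0.706]
force: [0.6, 0.3, 0.8]
grip_width: 0.0507
```

```bash
cat >> loc.py <<'E'
def track(c,guess,zt=.044,r=26,name=None):
    u,v=proj(c,[guess[0],guess[1],zt])[0].astype(int)
    hsv=cv2.cvtColor(c['color'],cv2.COLOR_RGB2HSV);m=(hsv[:,:,1]<90)&(hsv[:,:,2]>110);mm=np.zeros_like(m);sl=np.s_[max(v-r,0):v+r+1,max(u-r,0):u+r+1];mm[sl]=m[sl]
    ks=[k for k in cv2.findContours(mm.astype(np.uint8),0,1)[0] if len(k)>5]
    if not ks: return None
    k=max(ks,key=cv2.contourArea);e=cv2.fitEllipse(k)
    if name: cv2.imwrite(f'pics/{name}.png',cv2.resize(c['color'][max(v-60,0):v+60,max(u-60,0):u+60,::-1],None,fx=5,fy=5))
    return np.array(e[0]),cv2.contourArea(k),onplane(c,e[0],zt)[0]
E
python3 - <<'E'
from loc import *
c=cam('scene');print(track(c,(.58,-.238),name='s2'));t=cam('top');print(track(t,(.58,-.238),name='t2'))
E
```

```text
(array([257.7911, 229.5901]), 181.0, array([ 0.563 , -0.2288,  0.044 ]))
(array([374.392 , 212.3289]), 125.5, array([ 0.5948, -0.2466,  0.044 ]))
```

View pics/s2.png

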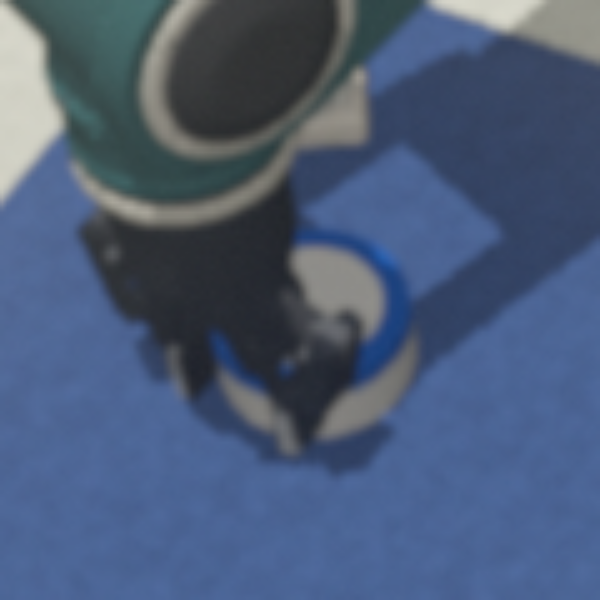

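```bash
python3 -m crank '[0,0,0,2,-0.2,0,-0.18, 0,0,0,0,0,3.5,-0.18, 0,0,0,0,0,3.5,-0.18, 0,0,0,0,0,3.5,-0.18, 0,0,0,1.51,3.35,0,-0.18, 0,0,0,1.51,3.35,0,-0.18, 0,0,0,1.51,3.35,0,-0.18, 0,0,0,1.51,3.35,0,-0.18, 0,0,0,1.51,3.35,0,-0.18, 0,0,0,1.51,3.35,0,-0.18, 0,0,0,1.51,3.35,0,-0.18, 0,0,0,1.51,3.35,0,-0.18, 0,0,0,0,0,0,-0.18]'
python3 - <<'E'
from loc import *
c=cam('scene','s3');print(track(c,(.58,-.238)));t=cam('top');print(track(t,(.58,-.238)));print(track(t,(.6,.24)))
E
```

```text
clock: 5.0
tcp_pos: [0.7697, 0.0293, 0.1316]
ee_rot: [0.038, -0.706, 0.037, 0.706]
force: [-0.2, -0.2, -0.2]
grip_width: 0.0506
(array([247.5253, 233.8969]), 402.5, array([ 0.5838, -0.2438,  0.044 ]))
(array([370.6831, 219.4589]), 568.0, array([ 0.5769, -0.2365,  0.044 ]))
(array([181.3347, 215.8913]), 570.5, array([0.5986, 0.2403, 0.044 ]))
```

View pics/s3.png

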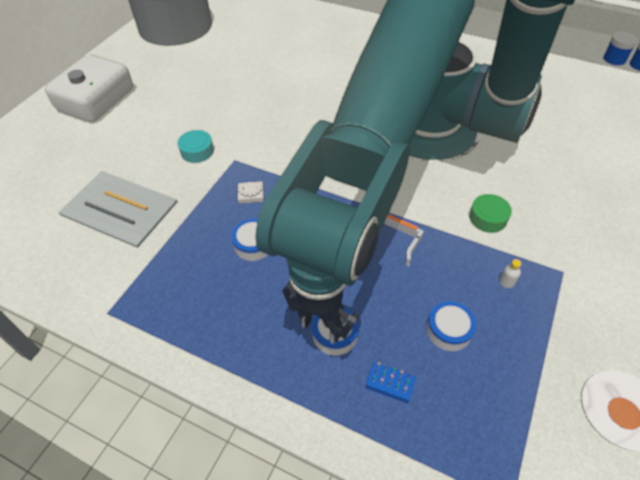

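The right case moved 16 mm at about 1 N with almost no residual force, so it is light. The view shows the gripper at (325,315) behind the central case at (335,330). Testing that one next.

```bash
python3 -m crank '[0,0,0,0,-0.4,-2.5,-0.18, 0,0,0,0,0,-2.5,-0.18, 0,0,0,0,0,-2.5,-0.18, 0,0,0,0,0,-1.8,-0.18, 0,0,0,0,0,-1,-0.18, 0,0,0,0,0,0,-0.18, 0,0,0,0,0,0,-0.18]'
python3 -m crank '[0,0,0,-0.25,0.03,0,-0.18, 0,0,0,-0.25,0.03,0,-0.18]'
python3 -m crank '[0,0,0,-0.25,0.03,0,-0.18, 0,0,0,-0.25,0.03,0,-0.18, 0,0,0,-0.25,0.03,0,-0.18]'
python3 -m crank '[0,0,0,-0.25,0.03,0,-0.18, 0,0,0,-0.25,0.03,0,-0.18]'
python3 -m crank '[0,0,0,-0.25,0.03,0,-0.18, 0,0,0,-0.25,0.03,0,-0.18]'
python3 -m crank '[0,0,0,-0.25,0.03,0,-0.18]'
python3 -m crank '[0,0,0,-0.25,0.03,0,-0.18]'
python3 -m crank '[0,0,0,0,0,0,-0.18, 0,0,0,0,0,0,-0.18]'
python3 -m crank '[0,0,0,0,0,0,-0.18]'
```

```text
clock: 5.68
tcp_pos: [0.7683, 0.0187, 0.0298]
ee_rot: [0.039, -0.706, 0.039, 0.706]
force: [0.5, 0.0, 1.4]
grip_width: 0.0506
clock: 5.85
tcp_pos: [0.7638, 0.0198, 0.0311]
ee_rot: [-0.039, 0.707, -0.039, -0.705]
force: [-0.3, -0.3, 0.4]
grip_width: 0.0504
clock: 6.1
tcp_pos: [0.7558, 0.021, 0.0301]
ee_rot: [-0.039, 0.706, -0.039, -0.706]
force: [2.1, 0.4, 0.8]
grip_width: 0.0504
clock: 6.27
tcp_pos: [0.7507, 0.0216, 0.0296]
ee_rot: [-0.039, 0.706, -0.039, -0.706]
force: [1.7, -0.0, 1.2]
grip_width: 0.0507
clock: 6.43
tcp_pos: [0.7456, 0.0222, 0.0294]
ee_rot: [-0.039, 0.706, -0.039, -0.706]
force: [1.9, 1.2, 1.4]
grip_width: 0.0503
clock: 6.52
tcp_pos: [0.7431, 0.0225, 0.0293]
ee_rot: [-0.039, 0.706, -0.039, -0.706]
force: [1.0, 0.5, 0.9]
grip_width: 0.0506
clock: 6.6
tcp_pos: [0.7405, 0.0228, 0.0293]
ee_rot: [-0.039, 0.706, -0.039, -0.706]
force: [1.1, 0.4, 0.9]
grip_width: 0.0504
clock: 6.77
tcp_pos: [0.7405, 0.0227, 0.0291]
ee_rot: [0.039, -0.706, 0.039, 0.706]
force: [0.2, -0.1, 0.7]
grip_width: 0.0503
clock: 6.85
tcp_pos: [0.7406, 0.0227, 0.0291]
ee_rot: [0.039, -0.706, 0.039, 0.706]
force: [0.7, 0.0, -0.6]
grip_width: 0.0505
```

Central is light too: about 1.3 N while moving and about 0.4 N after stopping. That leaves the left case at top-view pixel (181,216), which I'll confirm by force as I push it.

```bash
python3 -m crank '[0,0,0,2,-0.2,0,-0.18, 0,0,0,0,0,3.5,-0.18, 0,0,0,0,0,3.5,-0.18, 0,0,0,0,0,3.5,-0.18, 0,0,0.1155,-1.19,2.32,0,-0.18, 0,0,0.1155,-1.19,2.32,0,-0.18, 0,0,0.1155,-1.19,2.32,0,-0.18, 0,0,0.1155,-1.19,2.32,0,-0.18, 0,0,0.1155,-1.19,2.32,0,-0.18, 0,0,0.1155,-1.19,2.32,0,-0.18, 0,0,0.1155,-1.19,2.32,0,-0.18, 0,0,0.1155,-1.19,2.32,0,-0.18, 0,0,0.1155,-1.19,2.32,0,-0.18, 0,0,0.1155,-1.19,2.32,0,-0.18, 0,0,0.1155,-1.19,2.32,0,-0.18, 0,0,0.1155,-1.19,2.32,0,-0.18, 0,0,0,0,0,0,-0.18, 0,0,0,0,0,0,-0.18]'
python3 - <<'E'
from loc import *
c=cam('scene','s4');print(track(c,(.69,.03)),track(c,(.6,.24)));t=cam('top');print(track(t,(.69,.03)));print(track(t,(.6,.24)))
s=readout.get_state();o=s['ee_rot'];print(s['tcp_pos'],R.from_quat([o[1],o[2],o[3],o[0]]).as_matrix()[:,2],s['q'])
E
```

```text
clock: 8.35
tcp_pos: [0.6175, 0.3, 0.1342]
ee_rot: [-0.421, -0.568, -0.421, 0.568]
force: [0.2, 0.5, -1.1]
grip_width: 0.0503
(array([336.9218, 317.3771]), 823.5, array([0.6929, 0.0284, 0.044 ])) (array([452.3526, 321.0211]), 829.5, array([0.6029, 0.2401, 0.044 ]))
(array([264.8185, 178.1837]), 554.0, array([0.6898, 0.0286, 0.044 ]))
(array([181.3241, 215.8223]), 565.5, array([0.5988, 0.2403, 0.044 ]))
[0.6182 0.2987 0.1342] [-0.2921 -0.9564  0.0003] [ 0.413   0.188   1.5379 -0.0003  1.4158  0.7095]
```

View pics/s4.png

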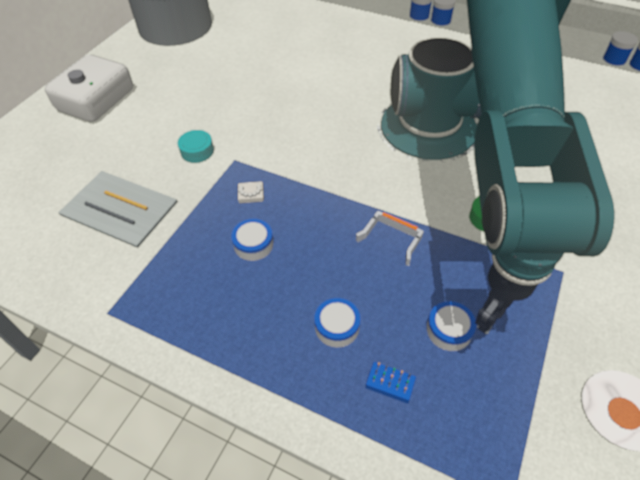

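The scene shows the gripper at (495,315) beside the left case at (452,321), with the central case now 17 mm from its start. Descending and test-pushing the left case.

```bash
python3 -m crank '[0,0,0,0,0,-2.5,-0.18, 0,0,0,0,0,-2.5,-0.18, 0,0,0,0,0,-2.5,-0.18, 0,0,0,0,0,-2,-0.18, 0,0,0,0,0,-1,-0.18, 0,0,0,0,0,0,-0.18, 0,0,0,0,0,0,-0.18]'
python3 -m crank '[0,0,0,-0.07,-0.24,0,-0.18, 0,0,0,-0.07,-0.24,0,-0.18, 0,0,0,-0.07,-0.24,0,-0.18]'
python3 -m crank '[0,0,0,-0.07,-0.24,0,-0.18, 0,0,0,-0.07,-0.24,0,-0.18, 0,0,0,-0.07,-0.24,0,-0.18]'
python3 -m crank '[0,0,0,-0.07,-0.24,0,-0.18, 0,0,0,-0.07,-0.24,0,-0.18]'
python3 -m crank '[0,0,0,-0.07,-0.24,0,-0.18, 0,0,0,-0.07,-0.24,0,-0.18]'
python3 -m crank '[0,0,0,-0.07,-0.24,0,-0.18]'
python3 -m crank '[0,0,0,0,0,0,-0.18, 0,0,0,0,0,0,-0.18]'
python3 -m crank '[0,0,0,0,0,0,-0.18]'
```

```text
clock: 9.03
tcp_pos: [0.6184, 0.2986, 0.0297]
ee_rot: [-0.421, -0.568, -0.421, 0.568]
force: [-0.9, 0.6, 0.8]
grip_width: 0.0502
clock: 9.28
tcp_pos: [0.6164, 0.2918, 0.0307]
ee_rot: [0.421, 0.569, 0.421, -0.567]
force: [0.5, 0.2, 0.8]
grip_width: 0.0501
clock: 9.53
tcp_pos: [0.614, 0.2849, 0.0299]
ee_rot: [0.421, 0.568, 0.421, -0.567]
force: [1.7, 5.1, 1.4]
grip_width: 0.0501
clock: 9.7
tcp_pos: [0.6126, 0.2802, 0.0298]
ee_rot: [0.421, 0.568, 0.421, -0.567]
force: [1.4, 6.0, 1.9]
grip_width: 0.0503
clock: 9.87
tcp_pos: [0.6112, 0.2755, 0.0298]
ee_rot: [0.421, 0.568, 0.421, -0.567]
force: [1.5, 6.0, 0.7]
grip_width: 0.0504
clock: 9.95
tcp_pos: [0.6105, 0.2731, 0.0298]
ee_rot: [0.421, 0.568, 0.421, -0.567]
force: [1.5, 6.1, 2.6]
grip_width: 0.0504
clock: 10.12
tcp_pos: [0.6104, 0.2727, 0.0296]
ee_rot: [0.421, 0.568, 0.421, -0.568]
force: [0.1, 1.8, 1.7]
grip_width: 0.0507
clock: 10.2
tcp_pos: [0.6104, 0.2728, 0.0295]
ee_rot: [0.421, 0.568, 0.421, -0.568]
force: [1.7, 1.0, 1.7]
grip_width: 0.0503
```

The left case resists with about 6 N while moving and about 1.8 N after stopping, so it is the heavy one. Continuing toward the bay axis.

```bash
python3 -m crank '[0,0,0,-0.1,-0.33,0,-0.18, 0,0,0,-0.1,-0.33,0,-0.18, 0,0,0,-0.1,-0.33,0,-0.18, 0,0,0,-0.1,-0.33,0,-0.18, 0,0,0,-0.1,-0.33,0,-0.18, 0,0,0,-0.1,-0.33,0,-0.18, 0,0,0,-0.1,-0.33,0,-0.18, 0,0,0,-0.1,-0.33,0,-0.18, 0,0,0,-0.1,-0.33,0,-0.18, 0,0,0,-0.1,-0.33,0,-0.18, 0,0,0,-0.1,-0.33,0,-0.18, 0,0,0,-0.1,-0.33,0,-0.18, 0,0,0,-0.1,-0.33,0,-0.18, 0,0,0,-0.1,-0.33,0,-0.18, 0,0,0,-0.1,-0.33,0,-0.18, 0,0,0,-0.1,-0.33,0,-0.18, 0,0,0,-0.1,-0.33,0,-0.18, 0,0,0,-0.1,-0.33,0,-0.18, 0,0,0,-0.1,-0.33,0,-0.18, 0,0,0,-0.1,-0.33,0,-0.18]'
python3 - <<'E'
from loc import *
g=(.578,.16)
c=cam('scene','s5');print(track(c,g));t=cam('top','t5');print(track(t,g))
E
```

```text
clock: 11.87
tcp_pos: [0.5904, 0.207, 0.0295]
ee_rot: [0.421, 0.568, 0.421, -0.568]
force: [1.4, 4.9, 2.1]
grip_width: 0.0503
(array([415.6544, 295.7407]), 587.5, array([0.578 , 0.1549, 0.044 ]))
(array([218.2387, 223.2894]), 297.0, array([0.5773, 0.1477, 0.044 ]))
```

View pics/s5.png

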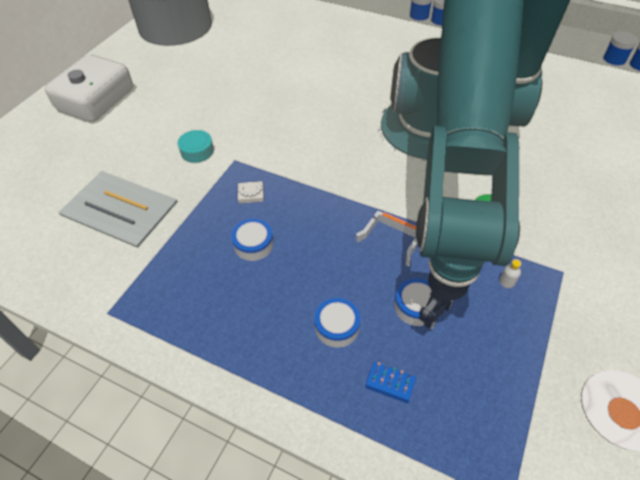

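The view shows the case at (416,297) tracking squarely between the fingers, clear of the bay rail tip at (408,258). Continuing.

```bash
python3 -m crank '[0,0,0,-0.15,-0.49,0,-0.18, 0,0,0,-0.15,-0.49,0,-0.18, 0,0,0,-0.15,-0.49,0,-0.18, 0,0,0,-0.15,-0.49,0,-0.18, 0,0,0,-0.15,-0.49,0,-0.18, 0,0,0,-0.15,-0.49,0,-0.18, 0,0,0,-0.15,-0.49,0,-0.18, 0,0,0,-0.15,-0.49,0,-0.18, 0,0,0,-0.15,-0.49,0,-0.18, 0,0,0,-0.15,-0.49,0,-0.18, 0,0,0,-0.15,-0.49,0,-0.18, 0,0,0,-0.15,-0.49,0,-0.18, 0,0,0,-0.15,-0.49,0,-0.18, 0,0,0,-0.15,-0.49,0,-0.18, 0,0,0,-0.15,-0.49,0,-0.18, 0,0,0,-0.15,-0.49,0,-0.18, 0,0,0,-0.15,-0.49,0,-0.18, 0,0,0,-0.15,-0.49,0,-0.18, 0,0,0,-0.15,-0.49,0,-0.18, 0,0,0,-0.15,-0.49,0,-0.18]'
python3 -m crank '[0,0,0,-0.14,-0.45,0,-0.18, 0,0,0,-0.14,-0.45,0,-0.18, 0,0,0,-0.14,-0.45,0,-0.18, 0,0,0,-0.14,-0.45,0,-0.18, 0,0,0,-0.1,-0.33,0,-0.18, 0,0,0,-0.1,-0.33,0,-0.18, 0,0,0,0,0,0,-0.18, 0,0,0,0.4,1.3,0,-0.18, 0,0,0,0.6,1.9,0,-0.18, 0,0,0,0,0,3.5,-0.18, 0,0,0,0,0,3.5,-0.18, 0,0,0,0,0,3.5,-0.18, 0,0,0,0,0,0,-0.18]'
python3 - <<'E'
from loc import *
g=(.538,.036)
c=cam('scene','s6');print(track(c,g),track(c,(.69,.03)));t=cam('top','t6');print(track(t,g),track(t,(.69,.03)))
E
```

```text
clock: 13.63
tcp_pos: [0.5603, 0.1089, 0.0294]
ee_rot: [0.421, 0.568, 0.421, -0.568]
force: [2.1, 5.5, 2.4]
grip_width: 0.0507
clock: 14.72
tcp_pos: [0.565, 0.1175, 0.1414]
ee_rot: [0.423, 0.57, 0.42, -0.565]
force: [0.3, -0.4, 1.2]
grip_width: 0.0507
(array([369.5507, 262.4746]), 643.5, array([0.5404, 0.0372, 0.044 ])) (array([336.9304, 317.3706]), 824.0, array([0.6929, 0.0284, 0.044 ]))
(array([262.5053, 238.206 ]), 567.0, array([0.5366, 0.0371, 0.044 ])) (array([264.8449, 178.1839]), 553.0, array([0.6898, 0.0285, 0.044 ]))
```

View pics/s6.png

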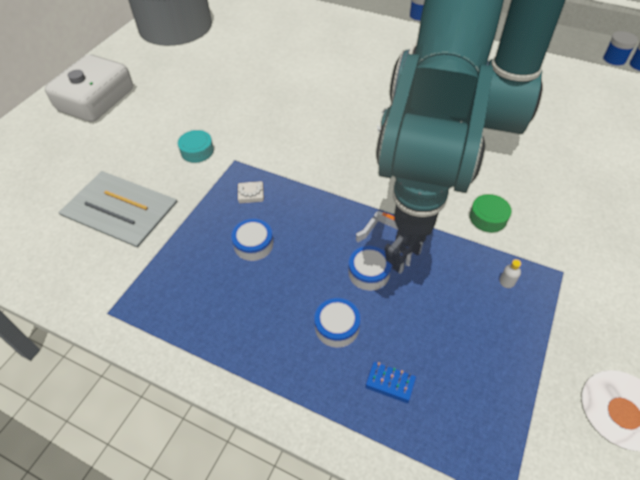

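The heavy case is at (369,264), in line with the bay mouth (estimated 1 mm off the axis). Next I'll turn the gripper and go behind it.

```bash
python3 -m crank '[0,0,-0.1155,0.275,-0.73,0,-0.18, 0,0,-0.1155,0.275,-0.73,0,-0.18, 0,0,-0.1155,0.275,-0.73,0,-0.18, 0,0,-0.1155,0.275,-0.73,0,-0.18, 0,0,-0.1155,0.275,-0.73,0,-0.18, 0,0,-0.1155,0.275,-0.73,0,-0.18, 0,0,-0.1155,0.275,-0.73,0,-0.18, 0,0,-0.1155,0.275,-0.73,0,-0.18, 0,0,-0.1155,0.275,-0.73,0,-0.18, 0,0,-0.1155,0.275,-0.73,0,-0.18, 0,0,-0.1155,0.275,-0.73,0,-0.18, 0,0,-0.1155,0.275,-0.73,0,-0.18, 0,0,0,0,0,0,-0.18, 0,0,0,0,0,0,-0.18, 0,0,0,0,0,0,-0.18]'
python3 - <<'E'
from loc import *
s=readout.get_state();o=s['ee_rot'];print(s['tcp_pos'],R.from_quat([o[1],o[2],o[3],o[0]]).as_matrix()[:,2],s['q'])
E
```

```text
clock: 16.07
tcp_pos: [0.5953, 0.029, 0.1333]
ee_rot: [0.037, -0.706, 0.037, 0.707]
force: [0.0, 0.8, -0.3]
grip_width: 0.0505
[0.5953 0.029  0.1333] [-0.9944  0.1056  0.0015] [ 0.0059 -0.0036  1.7446  0.0001  1.4021  1.6825]
```

```bash
python3 -m crank '[0,0,0,0.3,0.1,-2.5,-0.18, 0,0,0,0,0,-2.5,-0.18, 0,0,0,0,0,-2.5,-0.18, 0,0,0,0,0,-1.9,-0.18, 0,0,0,0,0,-1,-0.18, 0,0,0,0,0,0,-0.18]'
python3 -m crank '[0,0,0,-0.3,0.033,0,-0.18, 0,0,0,-0.3,0.033,0,-0.18, 0,0,0,-0.3,0.033,0,-0.18, 0,0,0,-0.3,0.033,0,-0.18, 0,0,0,-0.4,0.044,0,-0.18, 0,0,0,-0.4,0.044,0,-0.18, 0,0,0,-0.4,0.044,0,-0.18, 0,0,0,-0.4,0.044,0,-0.18, 0,0,0,-0.4,0.044,0,-0.18, 0,0,0,-0.4,0.044,0,-0.18, 0,0,0,-0.4,0.044,0,-0.18, 0,0,0,-0.4,0.044,0,-0.18, 0,0,0,-0.4,0.044,0,-0.18]'
python3 - <<'E'
from loc import *
g=(.5,.04)
c=cam('scene','s7');print(track(c,g));t=cam('top','t7');print(track(t,g,name='t7c'))
E
```

```text
clock: 16.57
tcp_pos: [0.5974, 0.03, 0.0278]
ee_rot: [0.038, -0.705, 0.038, 0.707]
force: [-0.8, 0.5, -0.2]
grip_width: 0.0507
clock: 17.65
tcp_pos: [0.5511, 0.0348, 0.0313]
ee_rot: [-0.039, 0.707, -0.039, -0.705]
force: [5.2, -1.0, 1.7]
grip_width: 0.0506
(array([376.1929, 226.1119]), 184.0, array([0.4395, 0.0127, 0.044 ]))
(array([261.3646, 253.4664]), 423.5, array([0.4983, 0.0407, 0.044 ]))
```

View pics/s7.png

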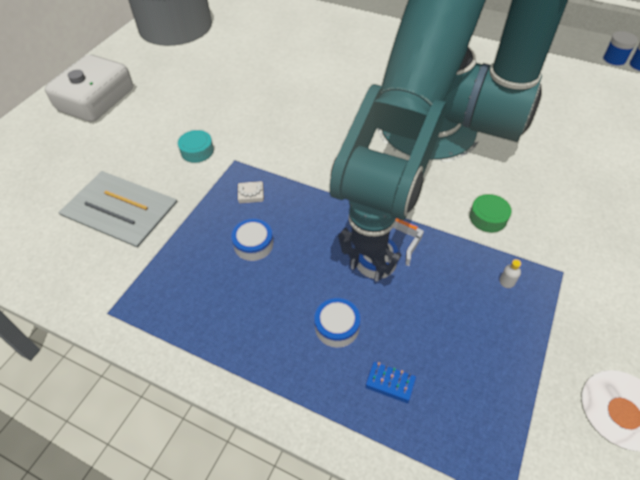

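The scene view shows the case at about (375,262), entering the mouth. It is mostly hidden there, but the top view puts it on the axis. Continuing.

```bash
python3 -m crank '[0,0,0,-0.35,0.039,0,-0.18, 0,0,0,-0.35,0.039,0,-0.18, 0,0,0,-0.35,0.039,0,-0.18, 0,0,0,-0.35,0.039,0,-0.18, 0,0,0,-0.35,0.039,0,-0.18, 0,0,0,-0.35,0.039,0,-0.18, 0,0,0,-0.35,0.039,0,-0.18]'
python3 -m crank '[0,0,0,-0.35,0.039,0,-0.18, 0,0,0,-0.35,0.039,0,-0.18, 0,0,0,-0.35,0.039,0,-0.18, 0,0,0,-0.35,0.039,0,-0.18, 0,0,0,-0.3,0.033,0,-0.18, 0,0,0,-0.3,0.033,0,-0.18]'
python3 -m crank '[0,0,0,-0.15,0.017,0,-0.18, 0,0,0,-0.15,0.017,0,-0.18]'
python3 -m crank '[0,0,0,-0.1,0.011,0,-0.18, 0,0,0,-0.1,0.011,0,-0.18]'
python3 -m crank '[0,0,0,-0.1,0.011,0,-0.18, 0,0,0,-0.1,0.011,0,-0.18]'
```

```text
clock: 18.33
tcp_pos: [0.5268, 0.0375, 0.031]
ee_rot: [-0.039, 0.707, -0.039, -0.705]
force: [5.4, -1.0, 2.9]
grip_width: 0.0506
clock: 18.83
tcp_pos: [0.5068, 0.0397, 0.031]
ee_rot: [-0.039, 0.707, -0.039, -0.705]
force: [5.9, -1.1, 2.0]
grip_width: 0.0501
clock: 19.0
tcp_pos: [0.5038, 0.0401, 0.031]
ee_rot: [-0.039, 0.707, -0.039, -0.705]
force: [6.5, -0.5, 2.4]
grip_width: 0.0505
clock: 19.17
tcp_pos: [0.5018, 0.0403, 0.031]
ee_rot: [-0.039, 0.707, -0.039, -0.705]
force: [6.4, -1.1, 2.2]
grip_width: 0.0502
clock: 19.33
tcp_pos: [0.4999, 0.0405, 0.031]
ee_rot: [-0.039, 0.707, -0.039, -0.705]
force: [4.7, -0.5, 3.4]
grip_width: 0.0506
```

Fine steps now, looking for the force rise at the back wall.

```bash
for i in 1; do :; done
python3 -m crank '[0,0,0,-0.15,0.017,0,-0.18, 0,0,0,-0.15,0.017,0,-0.18]'
python3 -m crank '[0,0,0,-0.15,0.017,0,-0.18, 0,0,0,-0.15,0.017,0,-0.18]'
python3 -m crank '[0,0,0,-0.1,0.011,0,-0.18, 0,0,0,-0.1,0.011,0,-0.18]'
python3 -m crank '[0,0,0,-0.1,0.011,0,-0.18]'
python3 -m crank '[0,0,0,-0.1,0.011,0,-0.18]'
python3 -m crank '[0,0,0,-0.05,0.006,0,-0.18]'
```

```text
clock: 19.5
tcp_pos: [0.4969, 0.0408, 0.031]
ee_rot: [-0.039, 0.707, -0.039, -0.705]
force: [6.8, -0.0, 2.7]
grip_width: 0.0505
clock: 19.67
tcp_pos: [0.4938, 0.0412, 0.031]
ee_rot: [-0.039, 0.707, -0.039, -0.705]
force: [5.6, -0.7, 3.2]
grip_width: 0.0501
clock: 19.83
tcp_pos: [0.4918, 0.0414, 0.031]
ee_rot: [-0.039, 0.707, -0.039, -0.705]
force: [5.8, -0.4, 3.3]
grip_width: 0.0504
clock: 19.92
tcp_pos: [0.4908, 0.0415, 0.031]
ee_rot: [-0.039, 0.707, -0.039, -0.705]
force: [5.8, -1.1, 2.5]
grip_width: 0.0502
clock: 20.0
tcp_pos: [0.4899, 0.0416, 0.031]
ee_rot: [-0.039, 0.707, -0.039, -0.705]
force: [6.6, -0.7, 3.1]
grip_width: 0.0506
clock: 20.08
tcp_pos: [0.4893, 0.0417, 0.031]
ee_rot: [-0.039, 0.707, -0.039, -0.705]
force: [6.9, -0.3, 3.3]
grip_width: 0.0503
```

```bash
python3 -m crank '[0,0,0,-0.1,0.011,0,-0.18]'
python3 -m crank '[0,0,0,-0.1,0.011,0,-0.18]'
python3 -m crank '[0,0,0,-0.05,0.006,0,-0.18]'
python3 -m crank '[0,0,0,-0.05,0.006,0,-0.18]'
python3 - <<'E'
from loc import *
g=(.438,.047)
t=cam('top','t8');print(track(t,g,name='t8c'))
E
```

```text
clock: 20.17
tcp_pos: [0.4884, 0.0418, 0.031]
ee_rot: [-0.039, 0.707, -0.039, -0.705]
force: [5.7, -1.1, 3.5]
grip_width: 0.0503
clock: 20.25
tcp_pos: [0.4875, 0.0419, 0.031]
ee_rot: [-0.039, 0.707, -0.039, -0.705]
force: [9.9, -1.2, 2.7]
grip_width: 0.0503
clock: 20.33
tcp_pos: [0.4873, 0.0419, 0.0312]
ee_rot: [-0.039, 0.707, -0.039, -0.705]
force: [12.1, -1.9, 1.0]
grip_width: 0.0505
clock: 20.42
tcp_pos: [0.4872, 0.0419, 0.0314]
ee_rot: [-0.039, 0.708, -0.039, -0.705]
force: [13.6, -2.3, 1.5]
grip_width: 0.0503
(array([258.6455, 281.8978]), 354.0, array([0.4275, 0.0486, 0.044 ]))
```

View pics/t8c.png

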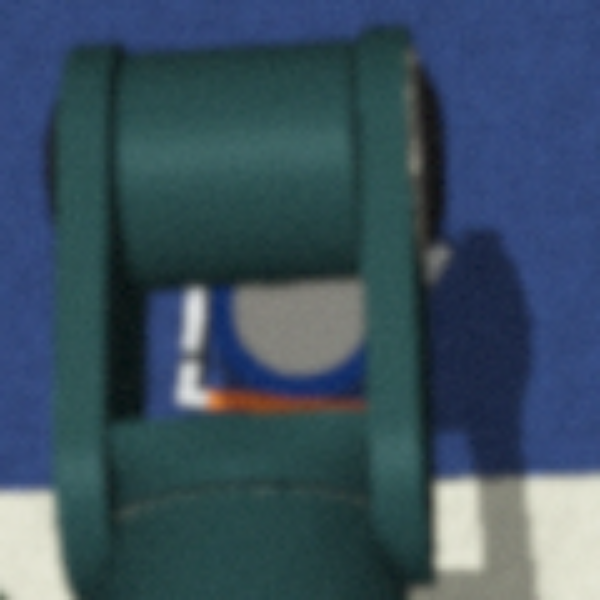

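The view shows the lid touching the orange back wall at about (290,395) in the crop. The force rose to 13.6 N with the TCP stalled at x=0.487, as predicted. Backing off and moving clear to check.

```bash
python3 -m crank '[0,0,0,0.5,-0.055,0,-0.18, 0,0,0,1,-0.11,0,-0.18, 0,0,0,1.5,-0.165,0,-0.18, 0,0,0,0,0,2.5,-0.18, 0,0,0,0,0,4,-0.18, 0,0,0,0,0,4,-0.18, 0,0,0,0,0,4,-0.18, 0,0,0,0.5,-4,0,-0.18, 0,0,0,0.5,-4,0,-0.18, 0,0,0,0.5,-4,0,-0.18, 0,0,0,0.5,-4,0,-0.18, 0,0,0,0.5,-4,0,-0.18, 0,0,0,0.5,-4,0,-0.18, 0,0,0,0.5,-4,0,-0.18, 0,0,0,0.5,-4,0,-0.18, 0,0,0,0.5,-4,0,-0.18, 0,0,0,0,0,0,-0.18, 0,0,0,0,0,0,-0.18]'
python3 - <<'E'
from loc import *
t=cam('top','t9');c=cam('scene','s9')
for g in [(.438,.047),(.69,.03),(.577,-.238)]: print(track(t,g,name='t9c' if g[0]<.5 else None),track(c,g,name='s9c' if g[0]<.5 else None))
h=np.array([.4368,.0462]);
E
```

```text
clock: 21.97
tcp_pos: [0.5605, -0.3232, 0.174]
ee_rot: [0.04, -0.705, 0.039, 0.707]
force: [0.0, 0.6, 0.6]
grip_width: 0.0502
(array([258.8127, 277.6717]), 589.0, array([0.4379, 0.048 , 0.044 ])) (array([390.8625, 228.6098]), 1158.0, array([0.4323, 0.0458, 0.044 ]))
(array([264.8054, 178.1736]), 556.0, array([0.6898, 0.0286, 0.044 ])) (array([336.9304, 317.3706]), 824.0, array([0.6929, 0.0284, 0.044 ]))
(array([370.7047, 219.4273]), 563.5, array([ 0.577 , -0.2365,  0.044 ])) (array([251.1399, 233.8146]), 573.5, array([ 0.5801, -0.2364,  0.044 ]))
```

View pics/t9c.png

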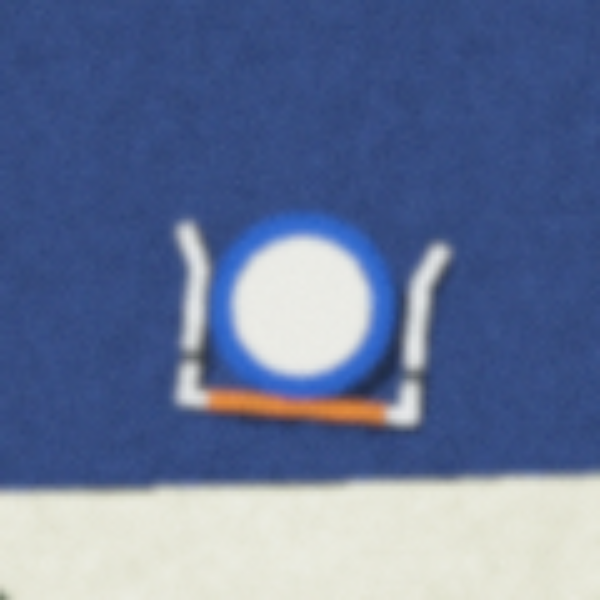

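View pics/s9.png

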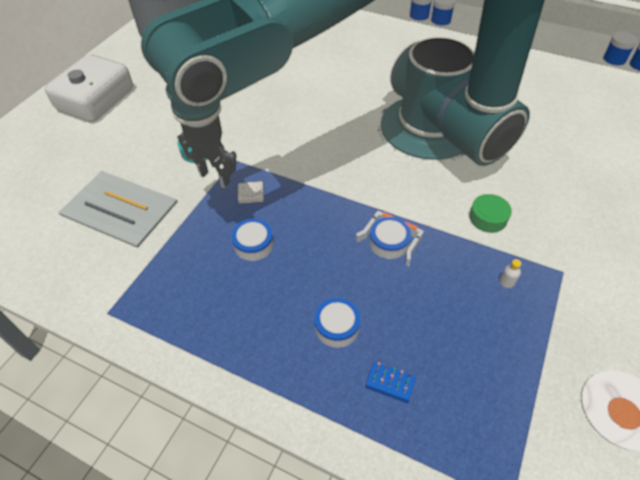

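The case touches the back wall and stands about 1 mm along and 2 mm across from home. The light cases are about 17 mm from their starts, and the bystanders look unmoved. The scene-view lid fit merged with the fence (area 1158), so I discard it.

```bash
python3 -c "
from rig import hand_in
print(hand_in())"
```

```text
the job is handed in; nothing more can be done
None
```

I found the heavy case and slid it fully home in the bay, then handed the job in at about 22 s of the 72 s allowed. `hand_in` reports no verdict, so what follows rests on my own checks.

- **Finding the heavy case:** I test-pushed all three. The right and central cases resisted with about 1 to 2 N and kept about 0.5 N after stopping, so they are light. The left case resisted with about 6 N and kept about 1.8 N, so it holds the blank.
- **Sliding it in:** I pushed it with two fingertips onto the bay axis, then straight in. At the back wall the wrist force rose gently to 13.6 N and the arm stalled where I expected. I then backed off.
- **Last checks:** The top camera puts the case within about 1 mm along and 2 mm across of the home point, touching the back wall. The gripper is clear of everything.
- **Other objects:** The light cases are about 16 to 17 mm from where they started, against the 60 mm allowed. The bottle, cast and bur block look unmoved in the picture, but I did not measure them.
- **Disagreements:** The scene camera's final fit of the heavy case merged with the fence, so I discarded it. The two cameras also differ by about 3 mm in x, so I relied on contact with the wall and the top view alone.

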